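# Set a casting knife gap with a setting gauge

## Robot

A 6-joint arm with a two-finger parallel gripper is mounted at the origin on a cart in front of the work surface, level with it; the furniture and walls round the work are solid. World frame = base frame: x ahead of the robot, y to its left, z up, the work surface at z = 0. Lengths are in m, angles in rad, forces in N, time in s.
With the tool pointing down it reaches from about 0.275 to 0.85 m from the base axis. Payload 5.2 kg.
Tool frame: the origin (TCP) lies between the finger pads; the fingertips stand 19 mm ahead of it and the grasp point (between the pads) is the TCP; z points along the fingers, y is the line along which they close (so a half turn about z gives the same grasp; the last joint's range is limited). The gripper opens to 85 mm and grips with 20 to 120 N. Pads are 22 mm wide; open, the fingers measure 114 mm over their backs; the gripper's body (76 mm by 85 mm) begins 54 mm behind the grasp point. The pads swing forward as they close: fully open they stand 13 mm farther back than shut.
Start: joints at [-1.551, 0.259, 1.535, -0, 1.348, -0.203], TCP at [0.122, -0.536, 0.25] pointing down, gripper open.
Joint ranges: [-3.14, 3.14], [-0.91, 2.08], [0.19, 2.58], [-1.22, 4.36], [0.22, 2.71], [-3.12, 3.12]. Speed limits (rad/s): [2.57, 2.57, 3.14, 3.14, 3.14, 3.14].

## Interface

Orientations are given as a 3x3 rotation matrix whose columns are the frame's x, y, z axes.
In Python, from station import bot gives the robot as it stands. The module is installed in compiled form; this text tells all that it offers.
- The arm moves only by the shell command python3 -m inch 'ROWS'. ROWS is JSON, a list of rows, each a list of 3 entries, a list of its own where there are three numbers: the finger opening in mm, from 0 to 85.4, then the shift along the world's x, y, z in mm, then the turn about the world's z in degrees. A call has 1 to 12 rows; each row shifts and turns the commanded pose from where the row before left it; what a row does not reach is not made up. A row lasts 1/8 s, in which the tool goes at most 62.5 mm and 10.7 degrees, less where a joint would pass 70% of its speed; a pose out of reach is approached as far as the arm can. A call with a gripper value outside its range is refused whole. The fingers move at their own pace and stop on an object; the grip force is fixed at half the most. Time passes only in rows, so rows that do not move let the fingers close. It gives the time, the measured TCP pose, the force, the opening and the grip force at its end, in the units of the state.
- bot.read_state(): the state, without advancing time (a new reading comes with each control period).
- bot.capture(name): name is "scene" or "side" or "wrist"; returns the picture (480x640x3 uint8, red, green, blue); there is no depth.
- bot.camera_model(name): a dict with "fx", "fy", "cx", "cy" (pixels), "rvec" (rotation vector, rad) and "tvec" (3), from world to camera coordinates, as OpenCV has them. Camera axes: x right, y down, z forward; pixel columns grow to the right and rows downward; lengths in m; the calibration is good to about 2 mm. A picture is of the moment at which its call begins: read the wrist's pose just before it. camera_model takes no time and is no camera call; for the wrist camera it gives the pose at the moment of the call.
- bot.job_done(): hands the job in; it is judged then, once.
Trained networks look in the newest picture that a camera, given by its name, has taken for a name from the list of things; names that differ only in an ending like _2 or _b are one class to them, and where a whole thing is asked for, a point or a joint stands for the part that bears it (a point fixed in the world has none). Each returns a list of dicts, best first, with "confidence" (0 to 1); they miss things now and then, are a little off and sometimes report something else, mostly with a low value. They report only what shows in the picture. A call takes as long as a camera call. They do not tell look-alikes from the thing itself.
- bot.boxes_of(camera, thing): "centre" ([x, y, z] in m, in the coordinates of the camera as it stood for that picture, good to about 4 mm: the middle of the surface that is visible of it).
- bot.regions_of(camera, thing): "region" (480x640 bool, what is visible of it).
The state is a dict: "time_s": time; "q": joint angles; "qd": joint speeds; "tau": joint torques, N m; "position": TCP position; "tcp_rot": TCP orientation; "wrist_force": force on the tool from outside, world axes, zero at the start; "wrist_torque": the same for the moment, N m; "finger_gap": finger opening in m; "finger_force": force on a finger pad.
Only numpy, scipy, OpenCV 4.12 (cv2) and the standard library are available. Lean on these libraries where they do the work, as an engineer would, in place of code of your own. Each camera call takes 0.05 s, during which the arm holds its last target. There are 200 camera calls.

## Task

Set the gap of the casting knife: lay the yellow-handled setting gauge flat on the glass and push it under the knife until its nose shows a few centimetres behind the blade, then turn the black knob clockwise until the knife just drags on the gauge (about 6 N to pull it along, never clamped hard), turning the knob only while the gauge is under the knife. Leave that setting, slowly draw the dragging gauge straight out by its handle, and lay it back flat in its white tray the way round it lay, leaving everything else where it is.

Things in the scene. Friction and masses are not known exactly. Their poses are not given: they have to be found in the camera images.
- casting_table: Fixed grey base 230 x 170 mm with an inset pale glass plate (214 x 122 mm); origin under its centre, the glass top at +28 mm. Its x points away from its open front. The knife bridge stands over it 35 mm behind the centre (+x).
- knife_bridge: Fixed bridge across the table: posts at y = +-75 mm, bar 34 mm wide, its top at z = 71 mm. Origin on the glass, right under the knife edge, which runs along y; the gauge goes in along +x. The steel knife hangs from the bar, backed by a spring pack; its height in the clamp differs by +-2.5 mm each time, so only the gauge's drag tells the gap. It starts 1.5 to 7.3 mm clear of the gauge.
- knob_grip (a point): Point on the vertical axis of the black knurled screw knob (36 mm across, 25 mm high, on top of the bridge), 11 mm below its top and 102 mm above the glass: the height to grip. Fixed in the bridge; does not turn.
- screw_knob (a joint): Knob angle, rad; grows clockwise seen from above and lowers the knife 2 mm per rad. Starts at 0 to 0.4, stops at 6; the gauge is touched somewhere from 1.1 to 3.7. From touch the nip grows from 2 N by about 12 N per rad. Pull to slide the gauge = 0.6 (+-20 %) x (2 x nip + 1.5 N - lift), lift being what the gripper happens to lift meanwhile. The screw stays where left.
- gauge: Setting gauge, 0.15 kg: steel strip 145 x 24 x 6 mm along its x, on which stands a yellow handle 44 x 12 mm (x, y), from 6 to 38 mm high, its centre at x = -44 mm. Origin under the strip's centre. The gap is right when it takes about 6 N (5 to 8 N) to pull it along under the knife, the knife pressing with 2.5 to 11 N; over 25 N harms the edge.
- gauge_nose (a point): Middle of the strip's front end, at its underside (x = +72.5 mm in the gauge's frame). Inserted means at least 25 mm past the knife (30 to 60 mm is good); keep it so until the gap is set.
- gauge_grip (a point): Point in the yellow handle to grip across its 12 mm (the gauge's y), 30 mm above the strip's underside and 44 mm behind its centre.
- gauge_tray: Fixed white open tray 180 x 62 x 12 mm, walls and floor 4 mm, long along its x; origin under its centre. The gauge lies in it at the start, nose to +x, and must lie in it again, flat on its floor.
- beaker: Empty glass beaker, 54 mm across, 69 mm high, left of the table; leave it.
- bench_timer: White timer 64 x 64 x 17 mm lying left in front; leave it.
- steel_tweezers: Steel tweezers 122 mm long lying right of the table; leave them.
Things that resemble listed ones, but are neither listed nor needed, are in the scene too. Of the things that look like the gauge_tray, the larger one is meant.

How it is judged:
By the outcome, as a careful person would: the job done as asked, in the order asked, and still so for the second after the job is handed in, with the robot touching nothing.
It also fails if it takes over 72 s, if anything falls off the work surface, if the arm or the gripper's body presses on something with over 40 N, if the wrist force passes 120 N, or if a joint passes its speed limit or range.

## Working session

There is one attempt and no reset: what is moved stays moved. The work goes in short steps, Python scripts to look and compute and a shell command to move; the robot and the scene stay as the last step left them, time stands still between calls to the robot, and variables do not carry over. Pictures are saved under pics/ and viewed, at most 11 in all, crops included, and the job is handed in when it is done.

```bash
mkdir -p pics
cat > h.py <<'E'
import numpy as np, cv2
from station import bot
def cam(n):
    m=bot.camera_model(n); K=np.array([[m['fx'],0,m['cx']],[0,m['fy'],m['cy']],[0,0,1]]); R=cv2.Rodrigues(np.array(m['rvec'],float))[0]; return K,R,np.array(m['tvec'],float).ravel()
def ray(n,uv,z,c=None):
    K,R,t=c or cam(n); d=R.T@np.linalg.inv(K)@np.array([uv[0],uv[1],1.]); o=-R.T@t
    return o+d*(z-o[2])/d[2]
def proj(n,P,c=None):
    K,R,t=c or cam(n); p=K@(R@np.array(P,float)+t); return p[:2]/p[2]
def c2w(n,p,c=None):
    K,R,t=c or cam(n); return R.T@(np.array(p)-t)
def snap(n,f):
    im=bot.capture(n); cv2.imwrite('pics/'+f,im[:,:,::-1]); return im
E
python3 - <<'E'
from h import *
for n in ['scene','side']:
    im=snap(n,n+'0.png'); c=cam(n); print(n,'cam at',(-c[1].T@c[2]).round(3))
    for th in ['casting_table','knife_bridge','screw_knob','gauge','gauge_grip','gauge_tray','beaker','bench_timer','steel_tweezers']:
        for b in bot.boxes_of(n,th)[:3]:
            w=c2w(n,b['centre'],c); print(th,round(b['confidence'],2),w.round(3),proj(n,w,c).round())
s=bot.read_state(); print(s['time_s'],s['tcp_rot'],s['wrist_force'])
E
```

```text
scene cam at [-0.016  0.731  0.739]
casting_table 0.76 [0.516 0.158 0.029] [285. 295.]
knife_bridge 0.61 [0.586 0.135 0.088] [268. 256.]
screw_knob 0.69 [0.586 0.134 0.138] [267. 238.]
screw_knob 0.45 [0.407 0.347 0.016] [261. 380.]
gauge 0.85 [ 0.426 -0.268  0.011] [415. 233.]
gauge_grip 0.77 [ 0.428 -0.268  0.01 ] [415. 233.]
gauge_tray 0.86 [ 0.473 -0.118  0.008] [370. 252.]
gauge_tray 0.71 [ 0.476 -0.27   0.003] [399. 228.]
gauge_tray 0.48 [ 0.425 -0.265  0.007] [415. 234.]
bench_timer 0.61 [0.403 0.345 0.018] [263. 379.]
steel_tweezers 0.68 [ 0.649 -0.2    0.008] [334. 215.]
side cam at [ 0.367 -0.983  0.645]
casting_table 0.94 [0.536 0.099 0.025] [313. 253.]
knife_bridge 0.62 [0.58  0.054 0.095] [334. 236.]
screw_knob 0.72 [0.588 0.109 0.133] [335. 211.]
screw_knob 0.6 [0.577 0.057 0.094] [333. 236.]
gauge 0.72 [ 0.43  -0.278  0.004] [284. 367.]
gauge_grip 0.74 [ 0.43  -0.279  0.008] [285. 366.]
gauge_tray 0.68 [ 0.47  -0.298  0.002] [307. 374.]
gauge_tray 0.62 [ 0.477 -0.116  0.003] [299. 314.]
beaker 0.9 [0.509 0.35  0.043] [291. 206.]
beaker 0.63 [0.411 0.326 0.011] [258. 221.]
beaker 0.19 [ 0.643 -0.2    0.   ] [386. 333.]
bench_timer 0.72 [0.409 0.325 0.014] [258. 220.]
steel_tweezers 0.52 [ 0.641 -0.2    0.001] [385. 333.]
1.0 [[ 9.75275449e-01  2.20992756e-01 -2.82904214e-06]
 [ 2.20992756e-01 -9.75275449e-01  3.29057637e-05]
 [ 4.51284009e-06 -3.27173813e-05 -9.99999999e-01]] [-0.42667326  0.30186755  0.43358154]
```

View pics/scene0.png

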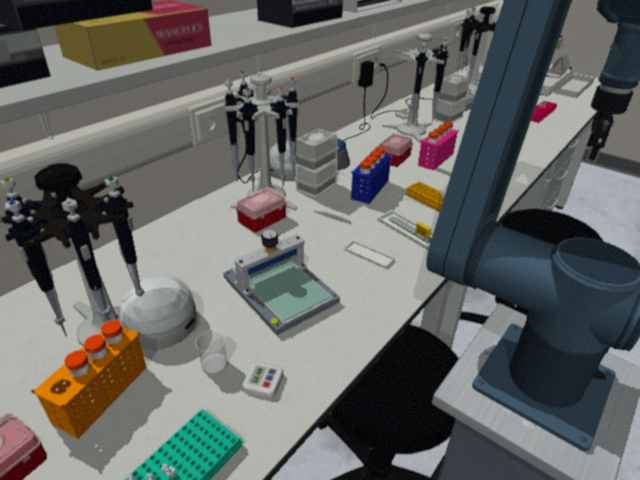

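View pics/side0.png

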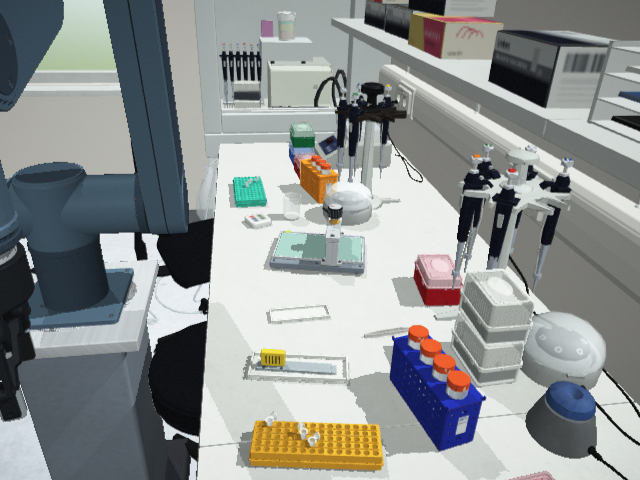

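The gauge lies in the larger tray: handle at scene (423,231) and side (272,357). Look-alikes are the smaller empty tray at scene (370,254), the yellow blob on the table's front corner at (275,321), and the orange rack at side (315,445). The knob is at scene (269,238). Next I'll estimate yaws.

Run:
```python
from h import *
for n in ['scene','side']:
    bot.capture(n); c=cam(n)
    for th,z in [('casting_table',.024),('gauge_tray',.012),('gauge',.01)]:
        for r in bot.regions_of(n,th)[:2]:
            m=r['region'].astype(np.uint8); v,u=np.nonzero(m)
            P=np.array([ray(n,p,z,c)[:2] for p in zip(u,v)])*1000
            print(n,th,round(r['confidence'],2),m.sum(),[np.round(a,1) for a in cv2.minAreaRect(P.astype(np.float32))])
print(bot.read_state()['time_s'])
```

```text
scene casting_table 0.68 4368 [array([551.2, 138.8]), array([179.6, 243.3]), np.float64(76.9)]
scene gauge_tray 0.61 506 [array([ 453.7, -273.1]), array([ 74. , 186.7]), np.float64(77.2)]
scene gauge_tray 0.58 610 [array([ 471.6, -107.8]), array([130.6,  51.9]), np.float64(2.8)]
scene gauge 0.86 472 [array([ 447.4, -294.9]), array([ 66.6, 148.4]), np.float64(77.9)]
side casting_table 0.84 2986 [array([555. , 114.1]), array([203.1, 229.7]), np.float64(77.0)]
side gauge_tray 0.78 1711 [array([ 452.7, -287.4]), array([ 75.9, 179.9]), np.float64(78.9)]
side gauge_tray 0.62 906 [array([ 475.2, -127.2]), array([125.2,  54.8]), np.float64(1.8)]
side gauge 0.63 1177 [array([ 455.1, -270.5]), array([ 61.2, 146. ]), np.float64(77.6)]
side gauge 0.43 438 [array([515.5, 431.6]), array([203.1,  51.1]), np.float64(83.2)]
1.4
```

```bash
python3 -m inch '[[85,[40,32,0],0],[85,[40,32,0],0],[85,[40,32,0],0],[85,[40,32,0],0],[85,[40,32,0],0],[85,[40,32,0],0],[85,[40,32,0],0],[85,[20,32,0],0],[85,[0,0,0],0]]'
python3 - <<'E'
from h import *
snap('wrist','w1.png'); print(bot.read_state()['position'],bot.read_state()['tcp_rot'])
E
```

```text
time_s: 2.52
position: [0.4227, -0.2782, 0.2503]
tcp_rot: [[0.974, 0.225, 0.0], [0.225, -0.974, 0.001], [0.0, -0.0, -1.0]]
wrist_force: [-0.1, -0.5, 0.1]
finger_gap: 0.0853
finger_force: 0.0
[ 0.42202885 -0.27958215  0.25039177] [[ 9.74667901e-01  2.23657059e-01 -6.04785101e-05]
 [ 2.23657022e-01 -9.74667840e-01 -3.70624374e-04]
 [-1.41839216e-04  3.47709237e-04 -9.99999929e-01]]
```

View pics/w1.png

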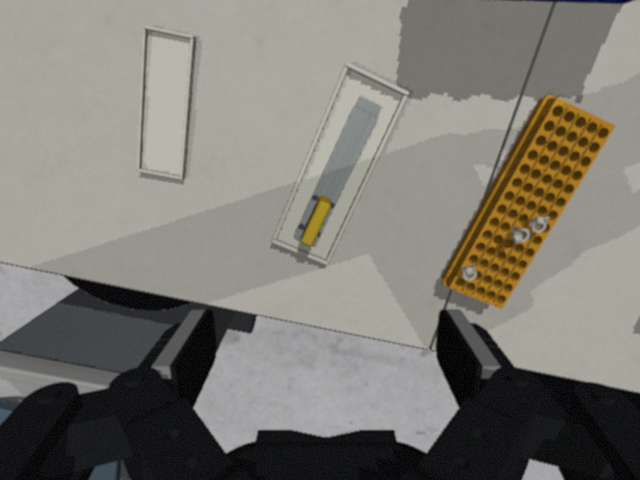

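Run:
```python
from h import *
n='wrist'; c=cam(n); im=bot.capture(n); print('cam',(-c[1].T@c[2]).round(3))
for th,z in [('gauge_tray',.012),('gauge',.008)]:
    for r in bot.regions_of(n,th)[:2]:
        v,u=np.nonzero(r['region']); P=np.array([ray(n,p,z,c)[:2] for p in zip(u,v)])*1000
        print(th,round(r['confidence'],2),[np.round(a,1) for a in cv2.minAreaRect(P.astype(np.float32))])
hsv=cv2.cvtColor(im,cv2.COLOR_RGB2HSV); m=cv2.inRange(hsv,(18,120,90),(35,255,255))
k,l,st,ce=cv2.connectedComponentsWithStats(m)
for i in range(1,k):
    if st[i,4]>150:
        v,u=np.nonzero(l==i); P=np.array([ray(n,p,.042,c)[:2] for p in zip(u,v)])*1000
        print('yellow',st[i],ce[i].round(),[np.round(a,1) for a in cv2.minAreaRect(P.astype(np.float32))])
```

```text
cam [ 0.497 -0.262  0.374]
gauge_tray 0.87 [array([ 475.2, -118.1]), array([124.7,  46.1]), np.float64(2.6)]
gauge_tray 0.84 [array([ 453.8, -280.2]), array([ 62.9, 180.6]), np.float64(79.3)]
gauge 0.84 [array([ 448.7, -280.3]), array([ 25. , 148.3]), np.float64(77.7)]
yellow [  441    93   172   214 10681] [526. 199.] [array([ 461.9, -447.1]), array([ 67. , 183.7]), np.float64(80.3)]
yellow [300 195  30  50 646] [315. 220.] [array([ 410.6, -271.9]), array([12.1, 46.9]), np.float64(78.8)]
```

```bash
python3 -m inch '[[60,[-7,4,-40],-9],[60,[-6,4,-40],-8],[60,[0,0,-40],-8],[60,[0,0,-40],0],[40,[0,0,-30],0],[40,[0,0,-24],0],[40,[0,0,0],0],[0,[0,0,0],0],[0,[0,0,0],0],[0,[0,0,0],0],[0,[0,0,0],0],[0,[0,0,0],0]]'
```

```text
time_s: 4.22
position: [0.4091, -0.2733, 0.0376]
tcp_rot: [[0.977, -0.212, 0.002], [-0.212, -0.977, -0.002], [0.002, 0.002, -1.0]]
wrist_force: [-2.0, -1.4, 6.6]
finger_gap: 0.011
finger_force: 59.5
```

```bash
python3 -m inch '[[0,[0,0,20],0],[0,[0,0,40],0],[0,[0,0,50],0],[0,[0,0,54],0],[0,[0,0,0],0],[0,[0,0,0],0]]'
cat > meas.py <<'E'
from h import *
import sys
n='wrist'; c=cam(n); s=bot.read_state(); im=snap(n,sys.argv[1]); p=np.array(s['position']); print('t',s['time_s'],'tcp',p.round(4),'yaw',np.degrees(np.arctan2(s['tcp_rot'][1][0],s['tcp_rot'][0][0])).round(2))
for a in sys.argv[2:]:
    th,z=a.split(':')
    for r in bot.regions_of(n,th)[:2]:
        v,u=np.nonzero(r['region']); P=np.array([ray(n,q,float(z),c)[:2] for q in zip(u,v)])*1000
        print(th,round(r['confidence'],2),len(u),[np.round(x,1) for x in cv2.minAreaRect(P.astype(np.float32))])
E
python3 meas.py w2.png gauge:0.17 gauge_tray:0.012
```

```text
time_s: 4.97
position: [0.4081, -0.2718, 0.1999]
tcp_rot: [[0.977, -0.212, -0.0], [-0.212, -0.977, 0.0], [-0.001, -0.0, -1.0]]
wrist_force: [-0.2, 0.0, -2.5]
finger_gap: 0.011
finger_force: 58.6
t 4.975 tcp [ 0.4081 -0.2718  0.1999] yaw -12.22
gauge 0.68 20788 [array([ 439.8, -278.2]), array([ 24.8, 164.7]), np.float64(77.7)]
gauge_tray 0.94 8654 [array([ 475.3, -119. ]), array([123.7,  46.7]), np.float64(1.8)]
gauge_tray 0.62 3814 [array([ 454. , -280.2]), array([ 62.4, 178.9]), np.float64(79.5)]
```

View pics/w2.png

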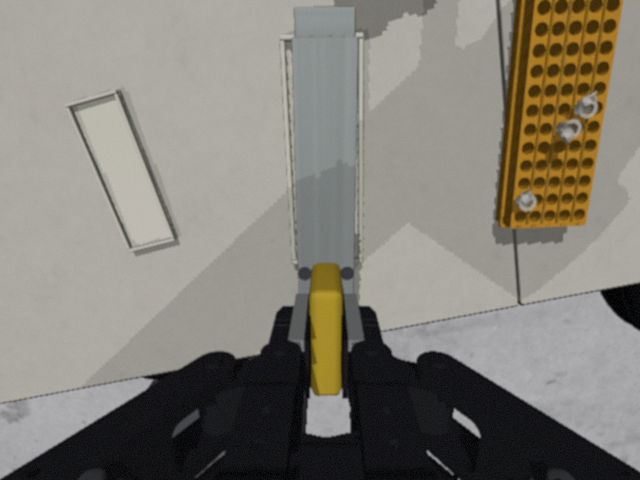

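```bash
python3 -m inch '[[0,[2,30,0],0],[0,[2,50,0],0],[0,[2,50,0],0],[0,[2,50,0],0],[0,[2,50,0],0],[0,[2,50,0],0],[0,[2,50,0],0],[0,[2,50,0],0],[0,[2,46,0],0],[0,[0,0,0],0],[0,[0,0,0],0]]'; python3 meas.py w3.png casting_table:0.028 screw_knob:0.141 knife_bridge:0.099
python3 - <<'E'
from h import *
n='wrist';bot.capture(n);c=cam(n)
for th in ['screw_knob','knife_bridge']:
    for b in bot.boxes_of(n,th)[:2]: w=c2w(n,b['centre'],c); print(th,round(b['confidence'],2),w.round(4),proj(n,w,c).round())
E
```

```text
time_s: 6.5
position: [0.4259, 0.1533, 0.1993]
tcp_rot: [[0.977, -0.211, -0.002], [-0.211, -0.978, -0.001], [-0.002, 0.001, -1.0]]
wrist_force: [-0.2, -0.1, -1.3]
finger_gap: 0.0112
finger_force: 59.0
t 6.5 tcp [0.4259 0.1533 0.1993] yaw -12.18
casting_table 0.75 31739 [array([512. , 143.1]), array([165.7, 136.2]), np.float64(76.6)]
knife_bridge 0.6 1106 [array([552.8, 130.7]), array([128.1,  11.8]), np.float64(77.9)]
knife_bridge 0.57 [0.5624 0.0616 0.0314] [415.   1.]
```

View pics/w3.png

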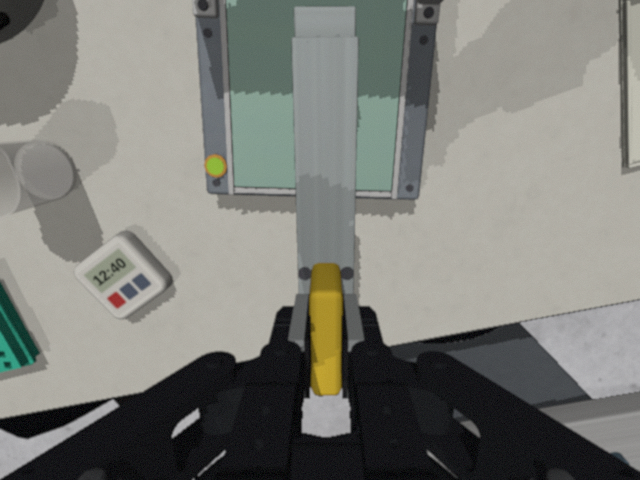

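The table's front corners show at (207,193) and (417,198), the post fronts at (203,5) and (428,12), and the gauge nose at (325,8). I'll back-project these.

Run:
```python
from h import *
c=cam('wrist'); s=bot.read_state(); p=np.array(s['position'])*1000
L=ray(0,(207,193),.026,c)*1000; R=ray(0,(417,198),.026,c)*1000
gl=ray(0,(231,188),.028,c)*1000; gr=ray(0,(392,192),.028,c)*1000
N=ray(0,((295+355)/2,7),p[2]/1000-.0276,c)*1000
print(L,R,np.linalg.norm(L-R),'glass',gl,gr,np.linalg.norm(gl-gr),'nose',N, N-p)
for a,b in((L,R),(gl,gr)):
    d=(a-b)[:2]; d/=np.linalg.norm(d); h=np.array([d[1],-d[0]]); m=(a+b)[:2]/2
    off=150 if a is L else 142
    print('yaw',np.degrees(np.arctan2(h[1],h[0])),'knife',m+h*off)
# side view yaw edges
for nm,uv in (('L',[(207,193),(229,2)]),('gr',[(392,190),(408,10)]),('gl',[(231,188),(229,10)])):
    a,b=[ray(0,q,.028,c)[:2] for q in uv]; print(nm,np.degrees(np.arctan2(*(b-a)[::-1])))
# scene & side knob regions
for n in('scene','side'):
    bot.capture(n); cc=cam(n)
    for r in bot.regions_of(n,'screw_knob')[:2]:
        v,u=np.nonzero(r['region']); top=v.min(); print(n,r['confidence'],len(u),u.min(),u.max(),v.min(),v.max(),ray(n,(u.mean(),v.mean()),.1285,cc)*1000)
```

```text
[467.54364521 239.40954746  26.        ] [428.44127141  78.77716393  26.        ] 165.32319339364338 glass [467.55871244 219.30517375  28.        ] [437.79867476  97.54251586  28.        ] 125.34673788163863 nose [538.33680894 128.90775952 172.74193942] [111.63457671 -23.91506831 -27.6       ]
yaw -13.68128563667005 knife [593.7364222  123.61523585]
yaw -13.734417799844257 knife [590.61844147 124.70996104]
L -24.03078787497189
gr -14.348656026159052
gl -15.932499366462121
scene 0.58 288 260 278 230 247 [592.45904702 123.19503925 128.5       ]
side 0.77 215 327 342 204 220 [590.49457687 116.49596159 128.5       ]
```

```bash
python3 -m inch '[[0,[13,2,-40],-1.5],[0,[12,2,-45],0],[0,[0,0,-35],0],[0,[0,0,-10],0],[0,[0,0,-4],0],[0,[0,0,-3],0],[0,[0,0,0],0]]'
```

```text
time_s: 7.92
position: [0.4522, 0.1577, 0.0643]
tcp_rot: [[0.971, -0.237, 0.002], [-0.237, -0.971, 0.0], [0.002, -0.001, -1.0]]
wrist_force: [0.3, 0.3, -1.0]
finger_gap: 0.0109
finger_force: 58.9
```

```bash
python3 -m inch '[[0,[0,0,-2],0],[0,[0,0,0],0]]'
python3 - <<'E'
from h import *
c=cam('wrist'); im=snap('wrist','w4.png')
E
```

```text
time_s: 8.18
position: [0.4518, 0.1576, 0.0617]
tcp_rot: [[0.971, -0.237, 0.001], [-0.237, -0.971, 0.0], [0.001, -0.0, -1.0]]
wrist_force: [0.3, -0.0, -0.7]
finger_gap: 0.0107
finger_force: 59.0
```

View pics/w4.png

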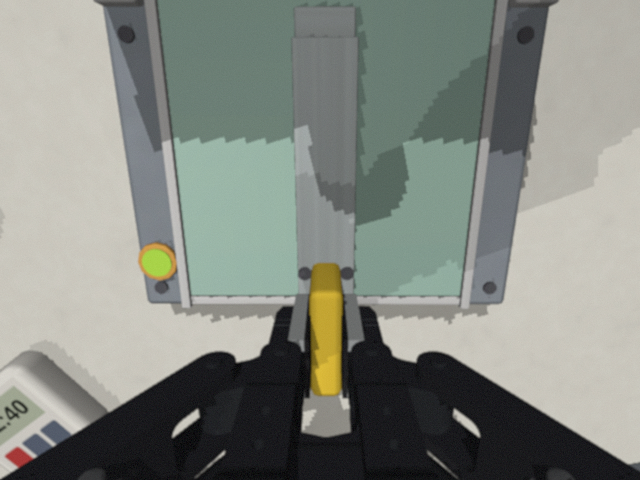

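The gauge is centred and parallel between the glass edges (x≈172 and 470 at the strip's root, strip at 325). I'll touch down, then slide in.

```bash
python3 -m inch '[[0,[0,0,-1],0],[0,[0,0,0],0]]'; python3 -m inch '[[0,[10,-2.4,0],0],[0,[10,-2.4,0],0],[0,[10,-2.4,0],0],[0,[10,-2.4,0],0],[0,[0,0,0],0]]'
```

```text
time_s: 8.48
position: [0.4518, 0.1576, 0.0616]
tcp_rot: [[0.971, -0.237, 0.001], [-0.237, -0.971, 0.0], [0.001, -0.0, -1.0]]
wrist_force: [-2.8, -0.3, 11.6]
finger_gap: 0.011
finger_force: 60.8
time_s: 9.1
position: [0.4922, 0.1482, 0.0616]
tcp_rot: [[0.971, -0.237, 0.001], [-0.237, -0.971, 0.0], [0.001, -0.001, -1.0]]
wrist_force: [-2.6, -0.2, 9.5]
finger_gap: 0.0108
finger_force: 60.6
```

```bash
python3 -m inch '[[0,[10,-2.4,0.7],0],[0,[10,-2.4,0],0],[0,[10,-2.4,0],0],[0,[2,-0.5,0],0],[0,[0,0,0],0],[0,[0,0,0],0]]'
python3 - <<'E'
from h import *
snap('side','s2.png'); im=cv2.imread('pics/s2.png'); cv2.imwrite('pics/s2c.png',cv2.resize(im[180:290,240:400],None,fx=5,fy=5,interpolation=cv2.INTER_CUBIC))
h=np.array([.9715,-.237]); p=np.array(bot.read_state()['position'])[:2]*1000
print('nose past knife', (p-[591.5,123])@h+114.2)
E
```

```text
time_s: 9.85
position: [0.5239, 0.1403, 0.0616]
tcp_rot: [[0.971, -0.238, 0.0], [-0.238, -0.971, 0.0], [0.0, -0.0, -1.0]]
wrist_force: [-3.2, 0.6, 7.5]
finger_gap: 0.011
finger_force: 60.1
nose past knife 44.417538423431566
```

View pics/s2c.png

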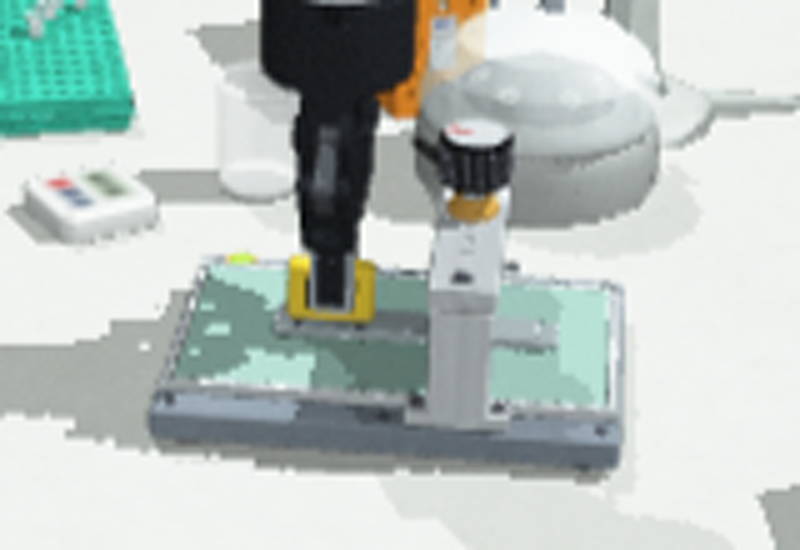

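The nose shows behind the post at crop (545,335), with the handle clear of the bridge. Releasing, rising and looking at the knob next.

```bash
python3 -m inch '[[50,[0,0,-0.2],0],[50,[0,0,0],0],[60,[0,0,0],0],[60,[0,0,40],0],[60,[0,0,50],0],[60,[0,0,40],0],[60,[0,0,0],0]]'; python3 meas.py w5.png screw_knob:0.141
python3 - <<'E'
from h import *
n='wrist';bot.capture(n);c=cam(n);print(bot.read_state()['q'])
for b in bot.boxes_of(n,'screw_knob')[:2]: w=c2w(n,b['centre'],c); print(round(b['confidence'],2),w.round(4),proj(n,w,c).round())
E
```

```text
time_s: 10.78
position: [0.5258, 0.1404, 0.1944]
tcp_rot: [[0.971, -0.237, 0.008], [-0.237, -0.971, 0.0], [0.007, -0.002, -1.0]]
wrist_force: [0.1, 0.0, -0.7]
finger_gap: 0.06
finger_force: 0.0
t 10.775 tcp [0.5258 0.1404 0.1944] yaw -13.73
screw_knob 0.88 5096 [array([590.6, 124.1]), array([36.1, 35.7]), np.float64(33.4)]
[ 5.58692596e-02  2.92709209e-01  1.64366641e+00 -4.85851431e-05
  1.20714018e+00  1.86649194e+00]
0.9 [0.5904 0.1269 0.1419] [319. 139.]
```

View pics/w5.png

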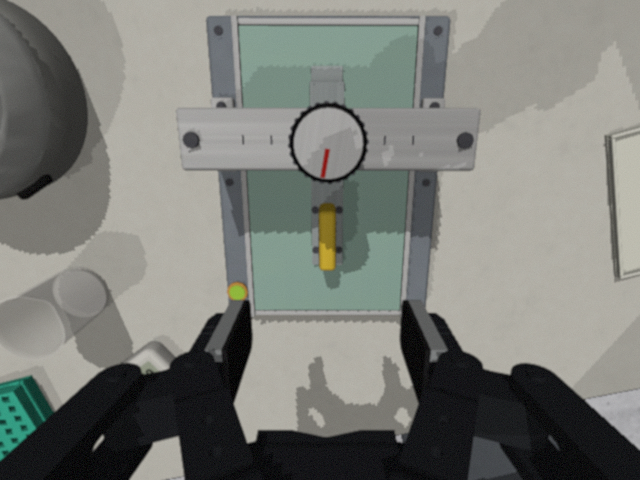

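The knob centre is at (590.6,124.1), with its 36 mm width confirmed; its red mark points at the front, about 10° clockwise. The gauge is straight under the bar, nose at (327,68). Going to the knob, pre-turned counter-clockwise.

```bash
python3 -m inch '[[65,[22,-6,0],10],[65,[22,-5,0],10],[65,[22.5,-5,0],10],[65,[0,0,0],10],[65,[0,0,0],10],[65,[0,0,0],8],[65,[0,0,0],0]]'; python3 -m inch '[[65,[0,0,-30],0],[65,[0,0,-30],0],[65,[0,0,0],0],[0,[0,0,0],0],[0,[0,0,0],0],[0,[0,0,0],0]]'
```

```text
time_s: 11.85
position: [0.5893, 0.1242, 0.189]
tcp_rot: [[0.717, 0.697, -0.003], [0.697, -0.717, -0.0], [-0.002, -0.002, -1.0]]
wrist_force: [0.6, 0.5, 0.1]
finger_gap: 0.0648
finger_force: 0.0
time_s: 12.6
position: [0.5911, 0.1242, 0.1324]
tcp_rot: [[0.716, 0.698, 0.003], [0.698, -0.716, -0.0], [0.002, 0.002, -1.0]]
wrist_force: [1.0, -0.1, 4.0]
finger_gap: 0.0347
finger_force: 59.8
```

```bash
python3 -m inch '[[0,[0,0,0],-9],[0,[0,0,0],-9],[0,[0,0,0],-9],[0,[0,0,0],-9]]'; python3 -c "
from h import *;print(bot.read_state()['wrist_torque'])"; python3 -m inch '[[0,[0,0,0],-9],[0,[0,0,0],-9],[0,[0,0,0],-9],[0,[0,0,0],-9],[0,[0,0,0],0]]';  python3 -c "
from h import *;print(bot.read_state()['wrist_torque'])"
```

```text
time_s: 13.1
position: [0.5913, 0.1238, 0.1324]
tcp_rot: [[0.99, 0.139, 0.004], [0.139, -0.99, -0.001], [0.003, 0.001, -1.0]]
wrist_force: [1.3, -2.2, 3.8]
finger_gap: 0.0345
finger_force: 59.9
[-0.3891184  -0.09343753  0.07215326]
time_s: 13.72
position: [0.5912, 0.1235, 0.1324]
tcp_rot: [[0.885, -0.465, 0.003], [-0.465, -0.885, -0.001], [0.003, -0.0, -1.0]]
wrist_force: [-0.2, -4.4, 5.5]
finger_gap: 0.0342
finger_force: 60.1
[-0.74246868  0.01953437 -0.03873957]
```

```bash
python3 -m inch '[[65,[0,0,0],0],[65,[0,0,0],0],[65,[0,0,40],7],[55,[-33.5,8,0],7],[50,[-33,8,0],0],[50,[0,0,-50],0],[50,[0,0,-50],0],[50,[0,0,-10],0],[40,[0,0,0],0]]'; python3 -m inch '[[0,[0,0,0],0],[0,[0,0,0],0],[0,[0,0,0],0]]'
```

```text
time_s: 14.85
position: [0.5236, 0.1405, 0.0609]
tcp_rot: [[0.972, -0.237, -0.001], [-0.237, -0.972, 0.0], [-0.001, 0.0, -1.0]]
wrist_force: [0.0, -0.2, -0.3]
finger_gap: 0.0398
finger_force: 0.0
time_s: 15.22
position: [0.5251, 0.1404, 0.0628]
tcp_rot: [[0.971, -0.237, 0.004], [-0.237, -0.971, 0.0], [0.004, -0.001, -1.0]]
wrist_force: [-0.3, 0.6, 6.8]
finger_gap: 0.011
finger_force: 60.0
```

```bash
python3 -m inch '[[0,[0,0,0.5],0],[0,[0,0,0],0]]'|grep -E 'pos|wrist'; python3 -m inch '[[0,[-1,0.25,0],0]]'|grep -E 'pos|wrist'; python3 -m inch '[[0,[-1,0.25,0],0]]'|grep -E 'pos|wrist';python3 -m inch '[[0,[-1,0.25,0],0]]'|grep -E 'pos|wrist'
```

```text
position: [0.5251, 0.1404, 0.0628]
wrist_force: [1.9, 0.4, 7.5]
position: [0.5248, 0.1404, 0.0628]
wrist_force: [3.8, -0.1, 4.5]
position: [0.5239, 0.1406, 0.0628]
wrist_force: [4.0, -1.2, 5.3]
position: [0.523, 0.1409, 0.0628]
wrist_force: [3.8, -0.5, 4.9]
```

```bash
python3 -m inch '[[50,[0,0,0],0],[50,[0,0,0],0],[60,[0,0,55],0],[65,[0,0,54.5],0],[65,[35,-8.5,0],0],[65,[34.5,-8.25,0],0],[65,[0,0,-40],0],[65,[0,0,0],0],[0,[0,0,0],0],[0,[0,0,0],0],[0,[0,0,0],0]]'; python3 -m inch '[[0,[0,0,0],-8],[0,[0,0,0],-8],[0,[0,0,0],-7],[0,[0,0,0],0]]'; python3 -c "
from h import *;print(bot.read_state()['wrist_torque'])"
```

```text
time_s: 17.23
position: [0.5903, 0.1239, 0.1325]
tcp_rot: [[0.971, -0.237, 0.002], [-0.237, -0.971, -0.001], [0.002, 0.0, -1.0]]
wrist_force: [-2.6, -3.4, 6.3]
finger_gap: 0.0344
finger_force: 60.0
time_s: 17.73
position: [0.5903, 0.124, 0.1325]
tcp_rot: [[0.801, -0.599, 0.002], [-0.599, -0.801, -0.001], [0.002, -0.001, -1.0]]
wrist_force: [-2.8, -2.5, 5.6]
finger_gap: 0.0344
finger_force: 60.3
[-0.48474271  0.49961606 -0.07786506]
```

```bash
python3 -m inch '[[65,[0,0,0],0],[65,[0,0,0],0],[65,[0,0,40],8],[55,[-34.5,8.25,0],8],[50,[-35,8.5,0],7],[50,[0,0,-50],0],[50,[0,0,-50],0],[50,[0,0,-8.5],0],[0,[0,0,0],0],[0,[0,0,0],0],[0,[0,0,0],0],[0,[0,0,0],0]]'; python3 -m inch '[[0,[1,-0.25,0],0],[0,[1,-0.25,0],0]]'|grep -E 'pos|wrist'; python3 -m inch '[[0,[1,-0.25,0],0]]'|grep -E 'pos|wrist';python3 -m inch '[[0,[1,-0.25,0],0]]'|grep -E 'pos|wrist'
```

```text
time_s: 19.23
position: [0.5222, 0.1412, 0.0644]
tcp_rot: [[0.971, -0.237, 0.004], [-0.237, -0.971, 0.0], [0.004, -0.001, -1.0]]
wrist_force: [-0.3, -0.1, 5.9]
finger_gap: 0.0108
finger_force: 60.6
position: [0.5223, 0.1411, 0.0644]
wrist_force: [-6.6, 2.4, 14.2]
position: [0.5223, 0.1411, 0.0643]
wrist_force: [-10.2, 3.3, 15.8]
position: [0.5232, 0.1409, 0.0643]
wrist_force: [-9.4, 2.5, 14.3]
```

```bash
python3 -m inch '[[50,[0,0,0],0],[50,[0,0,0],0],[60,[0,0,55],0],[65,[0,0,53.5],0],[65,[33,-8,0],0],[65,[32.5,-7.75,0],0],[65,[0,0,-40],0],[65,[0,0,0],0],[0,[0,0,0],0],[0,[0,0,0],0],[0,[0,0,0],0]]'|grep -E 'pos|gap'; python3 -m inch '[[0,[0,0,0],-8],[0,[0,0,0],-8],[0,[0,0,0],-7],[0,[0,0,0],0]]'|grep -E 'pos|rot|gap'; python3 -m inch '[[65,[0,0,0],0],[65,[0,0,0],0],[65,[0,0,40],8],[55,[-34,8.25,0],8],[50,[-33.5,8,0],7],[50,[0,0,-50],0],[50,[0,0,-50],0],[50,[0,0,-8],0],[0,[0,0,0],0],[0,[0,0,0],0],[0,[0,0,0],0],[0,[0,0,0.5],0]]'; python3 -m inch '[[0,[-1,0.25,0],0],[0,[-1,0.25,0],0]]'|grep -E 'pos|wrist'; python3 -m inch '[[0,[-1,0.25,0],0]]'|grep -E 'pos|wrist'
```

```text
position: [0.5905, 0.1238, 0.1326]
finger_gap: 0.0344
position: [0.5905, 0.1239, 0.1327]
tcp_rot: [[0.801, -0.599, 0.002], [-0.599, -0.801, -0.001], [0.002, -0.001, -1.0]]
finger_gap: 0.0346
time_s: 23.1
position: [0.5242, 0.1407, 0.0649]
tcp_rot: [[0.971, -0.237, 0.004], [-0.237, -0.971, 0.0], [0.004, -0.001, -1.0]]
wrist_force: [2.1, 0.4, 2.6]
finger_gap: 0.0109
finger_force: 60.9
position: [0.5232, 0.1409, 0.0649]
wrist_force: [4.0, -2.0, 6.4]
position: [0.5222, 0.1411, 0.0649]
wrist_force: [3.7, -1.7, 5.9]
```

```bash
python3 -m inch '[[50,[0,0,0],0],[50,[0,0,0],0],[60,[0,0,55],0],[65,[0,0,52.5],0],[65,[35,-8.5,0],0],[65,[35.5,-8.5,0],0],[65,[0,0,-40],0],[65,[0,0,0],0],[0,[0,0,0],0],[0,[0,0,0],0],[0,[0,0,0],0]]'|grep -E 'pos|gap'; python3 -m inch '[[0,[0,0,0],-8],[0,[0,0,0],-8],[0,[0,0,0],-7],[0,[0,0,0],0]]'|grep -E 'pos|rot|gap'; python3 -m inch '[[65,[0,0,0],0],[65,[0,0,0],0],[65,[0,0,40],8],[55,[-35,8.5,0],8],[50,[-34.5,8.25,0],7],[50,[0,0,-50],0],[50,[0,0,-50],0],[50,[0,0,-7.5],0],[0,[0,0,0],0],[0,[0,0,0],0],[0,[0,0,0],0],[0,[0,0,0.7],0]]'; python3 -m inch '[[0,[-1,0.25,0],0],[0,[-1,0.25,0],0]]'|grep -E 'pos|wrist'; python3 -m inch '[[0,[-1,0.25,0],0]]'|grep -E 'pos|wrist'
```

```text
position: [0.5902, 0.1239, 0.1325]
finger_gap: 0.0345
position: [0.5903, 0.1241, 0.1325]
tcp_rot: [[0.801, -0.599, 0.002], [-0.599, -0.801, -0.001], [0.002, -0.001, -1.0]]
finger_gap: 0.0345
time_s: 26.85
position: [0.522, 0.1411, 0.0654]
tcp_rot: [[0.971, -0.237, 0.004], [-0.237, -0.971, 0.0], [0.004, -0.001, -1.0]]
wrist_force: [1.5, 0.0, 0.8]
finger_gap: 0.0104
finger_force: 60.5
position: [0.5208, 0.1414, 0.0654]
wrist_force: [4.7, -1.6, 5.8]
position: [0.5198, 0.1416, 0.0654]
wrist_force: [4.6, -0.6, 6.0]
```

```bash
python3 -m inch '[[50,[0,0,0],0],[50,[0,0,0],0],[60,[0,0,55],0],[65,[0,0,51.8],0],[65,[36,-8.5,0],0],[65,[36.5,-9,0],0],[65,[0,0,-40],0],[65,[0,0,0],0],[0,[0,0,0],0],[0,[0,0,0],0],[0,[0,0,0],0]]'|grep -E 'pos|gap'; python3 -m inch '[[0,[0,0,0],-8],[0,[0,0,0],-8],[0,[0,0,0],-7],[0,[0,0,0],0]]'|grep -E 'pos|rot|gap'; python3 -m inch '[[65,[0,0,0],0],[65,[0,0,0],0],[65,[0,0,40],8],[55,[-35,8.5,0],8],[50,[-36,8.5,0],7],[50,[0,0,-50],0],[50,[0,0,-50],0],[50,[0,0,-7.5],0],[0,[0,0,0],0],[0,[0,0,0],0],[0,[0,0,0],0],[0,[0,0,0.7],0]]'; python3 -m inch '[[0,[-1,0.25,0],0],[0,[-1,0.25,0],0]]'|grep -E 'pos|wrist'; python3 -m inch '[[0,[-1,0.25,0],0]]'|grep -E 'pos|wrist'
```

```text
position: [0.5902, 0.1239, 0.1325]
finger_gap: 0.0342
position: [0.5903, 0.1241, 0.1325]
tcp_rot: [[0.801, -0.599, 0.002], [-0.599, -0.801, -0.0], [0.002, -0.001, -1.0]]
finger_gap: 0.0343
time_s: 30.6
position: [0.5205, 0.1414, 0.0655]
tcp_rot: [[0.971, -0.238, 0.004], [-0.238, -0.971, 0.0], [0.004, -0.001, -1.0]]
wrist_force: [1.3, 0.5, 1.3]
finger_gap: 0.0104
finger_force: 60.8
position: [0.5193, 0.1417, 0.0654]
wrist_force: [4.9, -1.2, 6.3]
position: [0.5184, 0.1419, 0.0654]
wrist_force: [4.9, -1.8, 6.5]
```

```bash
python3 -m inch '[[50,[0,0,0],0],[50,[0,0,0],0],[60,[0,0,55],0],[65,[0,0,51.8],0],[65,[0,0,0],0]]'|grep -E 'pos|gap'
python3 - <<'E'
from h import *
im=snap('wrist','w6.png'); c=cam('wrist'); u,v=proj(0,[.5905,.124,.141],c); print(u,v)
hsv=cv2.cvtColor(im,cv2.COLOR_RGB2HSV); m=cv2.inRange(hsv,(0,120,80),(8,255,255))|cv2.inRange(hsv,(172,120,80),(180,255,255))
b,a=np.nonzero(m[int(max(v-60,0)):int(v+60),int(u-60):int(u+60)]); print(len(a),a.mean()-60,b.mean()-min(60,int(v)))
y,x=int(v),int(u); cv2.imwrite('pics/w6c.png',cv2.resize(im[max(0,y-110):y+150,x-130:x+130,::-1],None,fx=2,fy=2))
E
```

```text
position: [0.5183, 0.1424, 0.1748]
finger_gap: 0.0651
326.7983156213185 122.06515504112639
152 0.11842105263158231 -19.07236842105263
```

View pics/w6c.png

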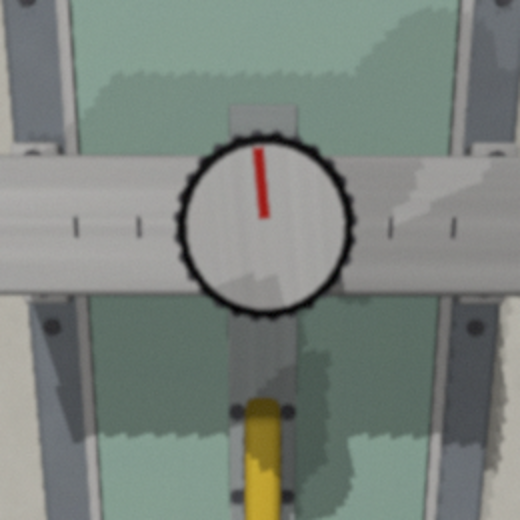

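The mark now points back, about 6° left of straight: the knob did turn ~164° without slipping, and the gauge is still in place. Continuing.

```bash
python3 -m inch '[[65,[37,-9,0],0],[65,[37,-8.75,0],0],[65,[0,0,-40],0],[65,[0,0,0],0],[0,[0,0,0],0],[0,[0,0,0],0],[0,[0,0,0],0]]'|grep -E 'pos|gap'; python3 -m inch '[[0,[0,0,0],-8],[0,[0,0,0],-7],[0,[0,0,0],-6],[0,[0,0,0],0]]'|grep -E 'pos|rot|gap'; python3 -m inch '[[65,[0,0,0],0],[65,[0,0,0],0],[65,[0,0,40],7],[55,[-36,8.75,0],7],[50,[-36.5,8.75,0],7],[50,[0,0,-50],0],[50,[0,0,-50],0],[50,[0,0,-7.5],0],[0,[0,0,0],0],[0,[0,0,0],0],[0,[0,0,0],0],[0,[0,0,0.7],0]]'; python3 -m inch '[[0,[-1,0.25,0],0],[0,[-1,0.25,0],0]]'|grep -E 'pos|wrist'; python3 -m inch '[[0,[-1,0.25,0],0]]'|grep -E 'pos|wrist'
```

```text
position: [0.59, 0.1239, 0.1321]
finger_gap: 0.0346
position: [0.5901, 0.1242, 0.132]
tcp_rot: [[0.822, -0.569, 0.001], [-0.569, -0.822, -0.0], [0.001, -0.0, -1.0]]
finger_gap: 0.0342
time_s: 34.52
position: [0.5189, 0.1419, 0.0654]
tcp_rot: [[0.971, -0.237, 0.004], [-0.237, -0.971, 0.0], [0.003, -0.001, -1.0]]
wrist_force: [1.2, 0.3, 2.0]
finger_gap: 0.0107
finger_force: 59.9
position: [0.5177, 0.1422, 0.0653]
wrist_force: [4.7, -0.5, 6.0]
position: [0.5168, 0.1424, 0.0654]
wrist_force: [4.0, 0.5, 6.1]
```

```bash
python3 -m inch '[[50,[0,0,0],0],[50,[0,0,0],0],[60,[0,0,55],0],[65,[0,0,51.8],0],[65,[37.5,-9,0],0],[65,[38,-9.25,0],0],[65,[0,0,-40],0],[65,[0,0,0],0],[0,[0,0,0],0],[0,[0,0,0],0],[0,[0,0,0],0]]'|grep -E 'pos|gap'; python3 -m inch '[[0,[0,0,0],-7],[0,[0,0,0],-6],[0,[0,0,0],-5],[0,[0,0,0],0]]'|grep -E 'pos|rot|gap'; python3 -m inch '[[65,[0,0,0],0],[65,[0,0,0],0],[65,[0,0,40],6],[55,[-37,9,0],6],[50,[-37,9,0],6],[50,[0,0,-50],0],[50,[0,0,-50],0],[50,[0,0,-7.5],0],[0,[0,0,0],0],[0,[0,0,0],0],[0,[0,0,0],0],[0,[0,0,0.7],0]]'; python3 -m inch '[[0,[-1,0.25,0],0],[0,[-1,0.25,0],0]]'|grep -E 'pos|wrist'; python3 -m inch '[[0,[-1,0.25,0],0]]'|grep -E 'pos|wrist'
```

```text
position: [0.5902, 0.1239, 0.1325]
finger_gap: 0.0345
position: [0.5902, 0.1241, 0.1325]
tcp_rot: [[0.85, -0.527, 0.002], [-0.527, -0.85, -0.001], [0.002, -0.0, -1.0]]
finger_gap: 0.0346
time_s: 38.28
position: [0.5177, 0.1423, 0.0654]
tcp_rot: [[0.971, -0.238, 0.004], [-0.238, -0.971, 0.0], [0.004, -0.001, -1.0]]
wrist_force: [3.2, 0.2, -0.2]
finger_gap: 0.0107
finger_force: 60.2
position: [0.5169, 0.1425, 0.0654]
wrist_force: [6.4, -1.8, 2.4]
position: [0.516, 0.1427, 0.0654]
wrist_force: [7.0, -1.3, 2.9]
```

```bash
python3 -m inch '[[0,[-0.5,0.12,0.4],0]]'|grep -E 'pos|wrist'; python3 -m inch '[[0,[-0.7,0.17,0],0]]'|grep -E 'pos|wrist';  python3 -m inch '[[0,[-0.7,0.17,0],0]]'|grep -E 'pos|wrist'
```

```text
position: [0.5147, 0.143, 0.0654]
wrist_force: [4.5, -0.3, 0.2]
position: [0.5142, 0.1431, 0.0654]
wrist_force: [5.7, -0.6, 0.9]
position: [0.5135, 0.1433, 0.0654]
wrist_force: [6.0, -1.2, 1.3]
```

```bash
python3 -m inch '[[50,[0,0,0],0],[50,[0,0,0],0],[60,[0,0,55],0],[65,[0,0,51.4],0],[65,[39,-9.6,0],0],[65,[39.9,-9.6,0],0],[65,[0,0,-40],0],[65,[0,0,0],0],[0,[0,0,0],0],[0,[0,0,0],0],[0,[0,0,0],0]]'|grep -E 'pos|gap|rot'; python3 -m inch '[[0,[0,0,0],-2],[0,[0,0,0],-2],[0,[0,0,0],0]]'|grep -E 'pos|rot|gap'; python3 -m inch '[[65,[0,0,0],0],[65,[0,0,0],0],[65,[0,0,40],4],[55,[-39,9.4,0],0],[50,[-39,9.4,0],0],[50,[0,0,-50],0],[50,[0,0,-50],0],[50,[0,0,-7.5],0],[0,[0,0,0],0],[0,[0,0,0],0],[0,[0,0,0],0],[0,[0,0,1],0]]'; python3 -m inch '[[0,[-0.7,0.17,0],0],[0,[-0.7,0.17,0],0]]'|grep -E 'pos|wrist'; python3 -m inch '[[0,[-0.7,0.17,0],0]]'|grep -E 'pos|wrist'
```

```text
position: [0.5901, 0.1239, 0.1325]
tcp_rot: [[0.971, -0.237, 0.002], [-0.237, -0.971, -0.001], [0.002, 0.001, -1.0]]
finger_gap: 0.0342
position: [0.5902, 0.124, 0.1326]
tcp_rot: [[0.952, -0.305, 0.002], [-0.305, -0.952, -0.001], [0.002, 0.0, -1.0]]
finger_gap: 0.0346
time_s: 42.28
position: [0.5137, 0.1431, 0.0655]
tcp_rot: [[0.971, -0.237, 0.004], [-0.237, -0.971, 0.0], [0.004, -0.001, -1.0]]
wrist_force: [3.8, -0.0, -2.7]
finger_gap: 0.0106
finger_force: 60.1
position: [0.5131, 0.1432, 0.0654]
wrist_force: [4.8, -1.2, 0.9]
position: [0.5124, 0.1434, 0.0654]
wrist_force: [6.0, -1.1, 0.8]
```

```bash
python3 -m inch '[[0,[-0.8,0.2,0],0]]'|grep -E 'pos|wrist'; python3 -m inch '[[0,[-0.8,0.2,0],0]]'|grep -E 'pos|wrist'
```

```text
position: [0.5117, 0.1436, 0.0654]
wrist_force: [6.5, -1.2, 1.3]
position: [0.5109, 0.1437, 0.0654]
wrist_force: [5.7, -0.9, 0.4]
```

```bash
python3 -m inch '[[0,[-2,0.49,0],0],[0,[-2,0.49,0],0],[0,[-2,0.49,0],0],[0,[-2,0.49,0],0],[0,[-2,0.49,0],0],[0,[-2,0.49,0],0],[0,[-2,0.49,0],0],[0,[-2,0.49,0],0]]'; python3 -m inch '[[0,[-2,0.49,0],0],[0,[-2,0.49,0],0],[0,[-2,0.49,0],0],[0,[-2,0.49,0],0],[0,[-2,0.49,0],0],[0,[-2,0.49,0],0],[0,[-2,0.49,0],0],[0,[-2,0.49,0],0],[0,[-2,0.49,0],0]]'|grep -E 'pos|wr'; python3 -m inch '[[0,[-4,0.98,0],0],[0,[-6,1.46,0],0],[0,[-8,1.95,0],0],[0,[-8,1.95,0],0],[0,[-6,1.46,0],0],[0,[0,0,0],0]]'
```

```text
time_s: 43.9
position: [0.4949, 0.1477, 0.0654]
tcp_rot: [[0.971, -0.238, 0.005], [-0.238, -0.971, -0.0], [0.005, -0.001, -1.0]]
wrist_force: [6.4, -1.4, 1.4]
finger_gap: 0.0104
finger_force: 60.6
position: [0.4758, 0.1524, 0.0654]
wrist_force: [5.0, -1.4, 5.7]
time_s: 45.78
position: [0.4429, 0.1604, 0.0653]
tcp_rot: [[0.971, -0.237, 0.002], [-0.237, -0.971, 0.0], [0.002, -0.001, -1.0]]
wrist_force: [1.4, -0.5, 8.1]
finger_gap: 0.0109
finger_force: 61.7
```

```bash
python3 -m inch '[[0,[0,0,20],0],[0,[0,0,50],0],[0,[-4,-20,50],1.5],[0,[-4,-48,15],0],[0,[-4,-52,0],0],[0,[-4,-52,0],0],[0,[-4,-52,0],0],[0,[-4,-52,0],0],[0,[-4,-52,0],0],[0,[-4,-52,0],0],[0,[-2,-52,0],0],[0,[0,0,0],0]]'; python3 -m inch '[[0,[0,0,0],0]]' >/dev/null; python3 meas.py w7.png gauge:0.165 gauge_tray:0.012
```

```text
time_s: 47.28
position: [0.4071, -0.2742, 0.1983]
tcp_rot: [[0.976, -0.216, -0.002], [-0.216, -0.976, 0.001], [-0.002, -0.001, -1.0]]
wrist_force: [-0.2, 1.0, -2.0]
finger_gap: 0.011
finger_force: 60.3
t 47.4 tcp [ 0.4073 -0.2705  0.1982] yaw -12.28
gauge 0.56 18796 [array([ 432.4, -275.4]), array([ 24.8, 165.6]), np.float64(77.3)]
gauge_tray 0.72 4006 [array([ 454.1, -280.5]), array([ 62.3, 178.4]), np.float64(79.1)]
```

View pics/w7.png

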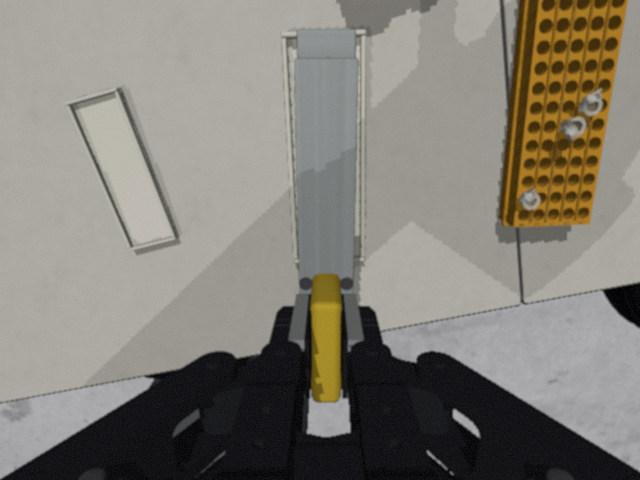

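The gauge is held straight in line over the larger tray, about 5 mm back in the grip. I'll go 8 mm forward and lower it.

```bash
python3 -m inch '[[0,[8,-2,-40],0],[0,[0,0,-50],0],[0,[0,0,-40],0],[0,[0,0,-16],0],[0,[0,0,-5],0],[0,[0,0,-2],0],[0,[0,0,-1],0],[0,[0,0,0],0]]'
```

```text
time_s: 48.55
position: [0.4167, -0.2741, 0.046]
tcp_rot: [[0.977, -0.212, 0.001], [-0.212, -0.977, -0.001], [0.001, 0.001, -1.0]]
wrist_force: [-0.5, -0.8, -1.5]
finger_gap: 0.0101
finger_force: 60.3
```

```bash
python3 -m inch '[[0,[0,0,-2],0],[0,[0,0,-1],0],[0,[0,0,0],0]]'|grep -E 'pos|wr'; python3 -m inch '[[0,[0,0,-1],0],[0,[0,0,-0.5],0],[0,[0,0,0],0]]'|grep -E 'pos|wr'
```

```text
position: [0.4163, -0.2738, 0.0422]
wrist_force: [-0.5, 0.7, -0.7]
position: [0.4164, -0.2739, 0.0414]
wrist_force: [-2.8, 1.0, 5.2]
```

```bash
python3 -m inch '[[40,[0,0,0],0],[40,[0,0,0],0],[40,[0,0,0],0],[40,[0,0,40],0],[60,[0,0,50],0],[60,[0,0,50],0],[60,[0,0,40],0],[60,[0,0,0],0]]'; python3 meas.py w8.png gauge:0.008 gauge_tray:0.012
```

```text
time_s: 50.3
position: [0.4178, -0.2753, 0.2243]
tcp_rot: [[0.977, -0.212, 0.005], [-0.212, -0.977, -0.005], [0.006, 0.004, -1.0]]
wrist_force: [0.3, -0.4, 0.3]
finger_gap: 0.0597
finger_force: 0.0
t 50.3 tcp [ 0.4178 -0.2753  0.2243] yaw -12.23
gauge 0.61 4650 [array([ 449.9, -281.3]), array([ 25. , 149.3]), np.float64(77.6)]
gauge_tray 0.91 7617 [array([ 475.1, -118.7]), array([125.6,  48.1]), np.float64(1.6)]
gauge_tray 0.9 10816 [array([ 453.9, -280.2]), array([ 63.8, 181. ]), np.float64(79.4)]
```

View pics/w8.png

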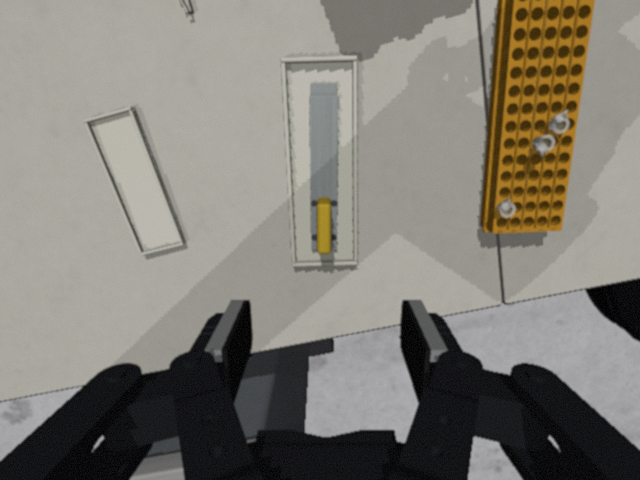

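The gauge lies flat and centred in the larger tray: nose at (323,88) to the back, handle at (323,225), clear of the walls. Handing in.

```bash
python3 -c "
from station import bot
print(bot.job_done())"
```

```text
the job is handed in; nothing more can be done
None
```

The knife gap is set to a drag of about 5.7 N (corrected for the gripper's downward press), and the gauge was drawn out and laid back flat in its white tray, nose the same way, at 50 s; the job is handed in, but no verdict was returned.

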